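# Proof-pull a bonded pin with the matching spring gauge and hold the load

## Robot

A 6-joint arm with a two-finger parallel gripper is mounted at the origin on a cart in front of the work surface, level with it; the furniture and walls round the work are solid. World frame = base frame: x ahead of the robot, y to its left, z up, the work surface at z = 0. Lengths are in mm, angles in rad, forces in N, time in s.
With the tool pointing down it reaches from about 400 to 925 mm from the base axis. Payload 12.5 kg.
Tool frame: the origin (TCP) lies at the very end of the fingers, on their centre line; the grasp point (between the pads) lies 19 mm behind it; z points along the fingers, y is the line along which they close (so a half turn about z gives the same grasp; the last joint's range is limited). The gripper opens to 95 mm and grips with 3 to 60 N. Pads are 20 mm wide; open, the fingers measure 119 mm over their backs; the gripper's body (75 mm by 180 mm) begins 59 mm behind the grasp point.
Start: joints at [-1.282, 0.491, 1.559, -0, 1.092, -0.106], TCP at [240.414, -576.93, 214.661] pointing down, gripper open.
Joint ranges: [-3.1, 3.1], [-0.84, 2.19], [0.05, 2.79], [-1.13, 4.28], [0.06, 2.93], [-2.69, 2.69]. Speed limits (rad/s): [2.22, 2.22, 2.79, 3.14, 3.14, 3.14].

## Interface

Orientations are given as [roll, pitch, yaw] about the fixed x, y, z axes, in that order (R = Rz(yaw) Ry(pitch) Rx(roll)).
In Python, from cell import * gives the robot as it stands.
- The arm moves only by the tool jog_arm, never from a script. Its argument "targets" is a list of rows, each an object with "turn": the turn, a rotation vector about the world's x, y, z in degrees, a list of three; "slide": the shift along the world's x, y, z in mm, a list of three; "claw": the opening in per cent of the stroke, from 0 (shut) to 100 (fully open). In form: [{"turn": [wx, wy, wz], "slide": [x, y, z], "claw": claw}, ...]. A call has 1 to 5 rows; each row shifts and turns the commanded pose from where the row before left it; what a row does not reach is not made up. A row lasts 1/8 s, in which the tool goes at most 62.5 mm and 10.7 degrees, less where a joint would pass 70% of its speed; a pose out of reach is approached as far as the arm can. A call with a gripper value outside its range is refused whole. The fingers move at their own pace and stop on an object; the grip force is fixed at half the most. Time passes only in rows, so rows that do not move let the fingers close. It gives the time, the measured TCP pose, the force, the opening and the grip force at its end, in the units of the state.
- state(): the state, without advancing time (a new reading comes with each control period).
- read_camera(name): name is "side" or "top"; returns a dict with "frame" (400x640x3 uint8, blue, green, red), "mtx" (3x3 intrinsics, pixels), "R" (3x3) and "t" (3): a world point X has camera coordinates R X + t. Camera axes: x right, y down, z forward; pixel columns grow to the right and rows downward; lengths in mm; the calibration is good to about 2 mm. A picture is of the moment at which its call begins. There is no depth.
- job_done(): hands the job in; it is judged then, once.
Trained networks look in the newest picture that a camera, given by its name, has taken for a name from the list of things; names that differ only in an ending like _2 or _b are one class to them, and where a whole thing is asked for, a point or a joint stands for the part that bears it (a point fixed in the world has none). Each returns a list of dicts, best first, with "conf" (0 to 1); they miss things now and then, are a little off and sometimes report something else, mostly with a low value. They report only what shows in the picture. A call takes as long as a camera call.
- look_for(query, camera): "xy" ([column, row] in pixels, amid what is visible of it).
The state is a dict: "t": time; "joints": joint angles; "qvel": joint speeds; "tau": joint torques, N m; "eef_pos": TCP position; "tcp_rot": TCP orientation; "ft_force": force on the tool from outside, world axes, zero at the start; "moment": the same for the moment, N m; "opening": opening from 0.0 (shut) to 1.0 (fully open); "grip_force": force on a finger pad.
Only numpy, scipy, OpenCV 4.12 (cv2) and the standard library are available. Lean on these libraries where they do the work, as an engineer would, in place of code of your own. Each camera call takes 0.05 s, during which the arm holds its last target. There are 200 camera calls.

## Task

The thick pin bonded to the fixture plate is due for its proof pull. Take the spring pull gauge whose eye is the match for that pin, drop the eye over the pin with the rod still fully in, then hold the gauge level, clear of the plate, the other pin and the bench, and draw its tube sideways away from the pin until the wide black band on the rod stands in the mouth of the tube, and never well past it. Finish while still holding that pull in the gripper; leave the other gauge and everything else where it lies.

Things in the scene. Friction and masses are not known exactly. Their poses are not given: they have to be found in the camera images.
- fixture_plate: Steel plate 64 (its x) x 116 (its y) x 12 mm high, screwed down. Origin: centre of its underside, z up. Two bonded pins stand on it at x = -12 mm, y = +26 and -26 mm; which pin is on which side varies. Its -x edge faces the robot to within 20 degrees; the bench beyond that edge is clear.
- pin_thick: The thick pin: dark steel, 12 mm diameter, upright and fixed on the plate, 34 mm tall (its top 46 mm above the bench), the last 4 mm tapered to 6 mm diameter. Origin on its axis at its foot, 12 mm above the bench, z up along the pin.
- pin_thin: The thin pin: 6 mm diameter, also 34 mm tall, 52 mm from the thick one. Not part of the job.
- gauge_large: Large spring gauge lying loose, 0.16 kg, tube 20 mm diameter. Black ribbed square sleeve round its middle, 24 x 24 mm, 40 mm long: grip it across its width. Black square collar at the mouth (x = +62 mm), knurled nut at the tail (x = -64 mm). 8 mm rod comes out of the mouth. Origin: underside, mid sleeve; x towards the eye, z up; tube and rod axis 12 mm above the underside.
- gauge_large_eye (a point): Centre of the eye on the large gauge's rod: a flat level ring 18 mm inside, 26 mm outside, 5 mm thick. With the rod fully in it is 93 mm from the gauge's origin along x, 12 mm above the underside. It passes over the thick pin with 3 mm to spare all round.
- gauge_large_rod (a joint): How far the large gauge's rod is drawn out (m): 0 fully in, stop at 0.055. An inner spring pulls it in: 2.5 N to start, 0.25 N more per mm, 10 N at 0.030. Thin black rings on the rod come out every 5 mm; the wide black band (10 mm) starts to come out at 0.025, is half out at 0.030, all out at 0.035.
- gauge_small: Small spring pull gauge of the same make, lying loose, about 140 mm long: tube 14 mm diameter, sleeve 17 x 17 x 40 mm, eye 9 mm inside and 15 mm outside, so that it fits only the thin pin. Origin on the underside in the middle of the sleeve, x towards the eye. To be left alone.
- ring_gauge: Steel ring 55 mm diameter, 18 mm high, a bystander. Origin at the centre of its underside.
- loupe: Black eye loupe 37 mm diameter, 30 mm high, a bystander. Origin at the centre of its underside.
- v_block_1: Steel V block 40 x 45 x 36 mm, a bystander. Origin at the centre of its underside.
- screwdriver: Screwdriver 200 mm long with a red handle, a bystander. Origin at the centre of its underside.

How it is judged (in metres and radians):
On the way:
1. the large gauge's eye is over the thick pin, the rod still fully in (drawn less than 8 mm) (horizontal distance between gauge_large_eye and pin_thick below 0.007 m and z of gauge_large_eye in the frame of pin_thick between 0.001 and 0.031 m and value of joint gauge_large_rod below 0.008 m), for 0.1 s.
At the end, for the whole second after the job is handed in: Large gauge's eye round the thick pin (within 7 mm in plan, below its top), pulling it with over 5 N; rod drawn 25 to 35 mm and still; fingers hold the gauge level within 15 degrees, over 4 mm off the bench, under 1 N on the plate, off the thin pin; small gauge within 20 mm of its start (horizontal distance between gauge_large_eye and pin_thick below 0.007 m and z of gauge_large_eye in the frame of pin_thick between 0.001 and 0.031 m and value of joint gauge_large_rod between 0.025 and 0.035 m and velocity of joint gauge_large_rod between -0.01 and 0.01 m/s and linear speed of gauge_large below 0.01 m/s and contact force between gauge_large and pin_thick above 5 N and contact force between the fingers and gauge_large above 3 N and contact force between gauge_large and fixture_plate below 1 N and contact force between gauge_large and pin_thin below 0.5 N and height (world z) of gauge_large above 0.004 m and angle between gauge_large's own z axis and vertical below 0.26 rad and distance of gauge_small from where it was at the start of the episode below 0.02 m); the arm keeps its last pose, push and grip.
It fails at once if the large gauge is drawn well past its band (more than 45 mm) (value of joint gauge_large_rod above 0.045 m).
It fails at once if the small gauge is moved more than 20 mm (distance of gauge_small from where it was at the start of the episode above 0.02 m).
It fails at once if a bystander is moved more than 20 mm (distance of any of ring_gauge, loupe, v_block_1, screwdriver from where it was at the start of the episode above 0.02 m).
It also fails if it takes over 35 s, if anything falls off the work surface, if the arm or the gripper's body presses on something with over 40 N, if the wrist force passes 120 N, or if a joint passes its speed limit or range.

## Working session

There is one attempt and no reset: what is moved stays moved. The work goes in short steps, Python scripts to look and compute and a tool call to move; the robot and the scene stay as the last step left them, time stands still between calls to the robot, and variables do not carry over. Pictures are saved under pics/ and viewed, at most 10 in all, crops included, and the job is handed in when it is done.

Besides the shell and the picture viewer there is one more tool, called after "Emit:" as name(argument=value, ...), one argument or row to a line, values as JSON. jog_arm: Moves the arm, as the interface text tells. Its arguments: {"type":"object","properties":{"targets":{"type":"array","items":{"type":"object","properties":{"turn":{"type":"array","items":{"type":"number"}},"slide":{"type":"array","items":{"type":"number"}},"claw":{"type":"number"}}}}},"required":["targets"]}

```bash
mkdir -p pics; ls; cat > h.py <<'E'
from cell import *
import numpy as np, cv2
def ray(c,uv):
    K,R,t=c["mtx"],c["R"],c["t"]; R=np.array(R);t=np.array(t).ravel()
    d=R.T@np.linalg.inv(K)@np.array([uv[0],uv[1],1.]); return -R.T@t,d
def atz(c,uv,z):
    o,d=ray(c,uv); return o+d*(z-o[2])/d[2]
def tri(c1,u1,c2,u2):
    o1,d1=ray(c1,u1);o2,d2=ray(c2,u2);A=np.c_[d1,-d2];s=np.linalg.lstsq(A,o2-o1,rcond=None)[0]
    p,q=o1+s[0]*d1,o2+s[1]*d2; return (p+q)/2,np.linalg.norm(p-q)
def proj(c,X):
    p=np.array(c["mtx"])@(np.array(c["R"])@np.array(X,float)+np.array(c["t"]).ravel());return p[:2]/p[2]
E
python3 - <<'E'
from h import *
C={}
for n in("top","side"):
    c=read_camera(n);C[n]=c;cv2.imwrite(f"pics/{n}0.png",c["frame"])
    print(n,"cam",ray(c,(320,200))[0].round())
    for q in("fixture_plate","pin_thick","pin_thin","gauge_large","gauge_large_eye","gauge_small","ring_gauge","loupe","v_block_1","screwdriver"):
        print(q,[(np.round(r["xy"],1).tolist(),round(r["conf"],2),atz(c,r["xy"],12).round().tolist()[:2]) for r in look_for(q,n)[:2]])
print(state()["eef_pos"],state()["t"])
E
```

```text
pics
top cam [ 503.   -7. 1240.]
fixture_plate [([332.9, 188.4], 0.97, [606.0, 2.0])]
pin_thick []
pin_thin []
gauge_large []
gauge_large_eye []
gauge_small [([417.0, 187.9], 0.81, [606.0, -242.0])]
ring_gauge [([258.7, 133.3], 0.55, [770.0, 218.0]), ([470.0, 214.7], 0.37, [527.0, -393.0])]
loupe []
v_block_1 [([347.7, 136.6], 0.78, [758.0, -42.0])]
screwdriver [([191.2, 262.2], 0.68, [397.0, 411.0])]
side cam [ 447. 1385.  870.]
fixture_plate [([312.2, 207.8], 0.52, [610.0, 12.0])]
pin_thick [([256.7, 240.2], 0.71, [757.0, 226.0])]
pin_thin [([304.4, 243.3], 0.52, [608.0, 222.0])]
gauge_large [([328.1, 248.5], 0.88, [533.0, 238.0])]
gauge_large_eye []
gauge_small [([323.4, 172.7], 0.5, [599.0, -255.0])]
ring_gauge [([256.2, 240.4], 0.59, [759.0, 227.0])]
loupe []
v_block_1 [([274.1, 192.0], 0.43, [762.0, -77.0])]
screwdriver [([370.8, 288.5], 0.61, [400.0, 402.0])]
[ 240.43433319 -576.95425836  214.68824543] 1.1
```

```bash
python3 - <<'E'
import cv2
t=cv2.imread("pics/top0.png")[100:280,180:480]; s=cv2.imread("pics/side0.png")[140:300,220:420]
cv2.imwrite("pics/t1.png",cv2.resize(t,(800,480),interpolation=cv2.INTER_CUBIC))
cv2.imwrite("pics/s1.png",cv2.resize(s,(750,600),interpolation=cv2.INTER_CUBIC))
E
```

```text
(no output)
```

View pics/t1.png

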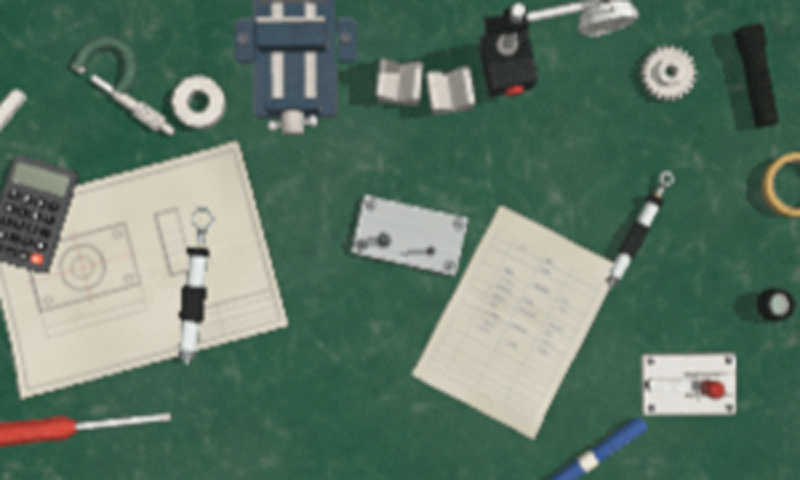

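View pics/s1.png

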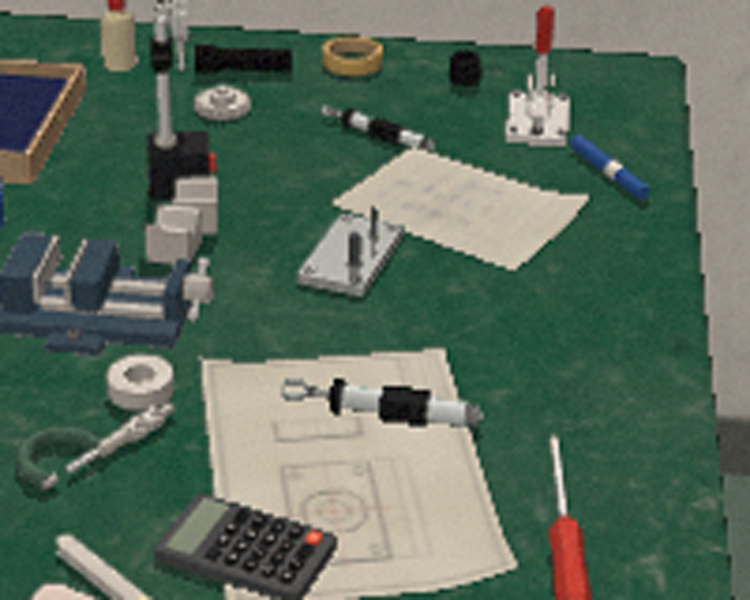

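The top view (crop scale 2.667) shows the large gauge at left, with its sleeve at (193,303), eye at (202,218) and tail at (185,357). The plate is at (410,235) with the thick pin at its left (380,241), and the small gauge is at right (637,230). The side view agrees: the thick pin (355,250) is the nearer one, and the large gauge's sleeve is at (405,405).

```bash
python3 - <<'E'
from h import *
C={n:read_camera(n) for n in("top","side")}
T,S=C["top"],C["side"]
z=lambda u,v:(180+(u+.5)/2.6667-.5,100+(v+.5)/2.6667-.5)
w=lambda u,v:(220+(u+.5)/3.75-.5,140+(v+.5)/3.75-.5)
for n,a,b in(("sleeve",z(193,303),w(405,405)),("eye",z(202,219),w(295,390)),("tail",z(185,357),w(475,413)),("collar",z(198,250),w(338,397)),("pinthick top",z(385,240),w(355,232))):
    p,e=tri(T,a,S,b);print(n,p.round(1),round(e,1), atz(T,a,12).round(1))
f=T["frame"].astype(int); hsv=cv2.cvtColor(T["frame"],cv2.COLOR_BGR2HSV)
m=np.zeros((400,640),np.uint8); m[170:206,308:360]=((hsv[170:206,308:360,1]<75)).astype(np.uint8)
n,l,s,c=cv2.connectedComponentsWithStats(m); k=1+s[1:,4].argmax()
cnt=cv2.findContours((l==k).astype(np.uint8),0,2)[0][0]
r=cv2.minAreaRect(cnt);print(r,s[k])
q=np.array([atz(T,p,12)[:2] for p in cv2.boxPoints(r)]);print(q.round(1),q.mean(0).round(1),[np.linalg.norm(q[i]-q[i-1]).round(1) for i in range(4)])
crop=np.hstack([cv2.resize(T["frame"][165:245,235:285],(400,600),interpolation=cv2.INTER_LINEAR),cv2.resize(T["frame"][168:208,306:362],(400,286))[:286] if 0 else cv2.copyMakeBorder(cv2.resize(T["frame"][168:208,306:356],(400,320)),0,280,0,0,cv2.BORDER_CONSTANT)])
cv2.imwrite("pics/c2.png",crop[:, :800])
E
```

```text
sleeve [535.3 236.   13.3] 1.3 [536.  236.3  12. ]
eye [626.9 226.6  12.4] 1.0 [627.4 226.7  12. ]
tail [477.5 243.8  16.9] 0.4 [477.6 244.8  12. ]
collar [591.9 230.9  12. ] 3.4 [593.6 231.   12. ]
pinthick top [600.8  26.6  46.8] 1.5 [602.9  27.5  12. ]
((333.45294189453125, 185.71176147460938), (41.759117126464844, 28.30942726135254), 12.52880573272705) [ 311  173   45   31 1004]
[[587.8  68.3]
 [668.2  50.1]
 [640.8 -68.1]
 [560.6 -49.5]] [6.143e+02 2.000e-01] [np.float64(120.9), np.float64(82.4), np.float64(121.4), np.float64(82.3)]
```

View pics/c2.png

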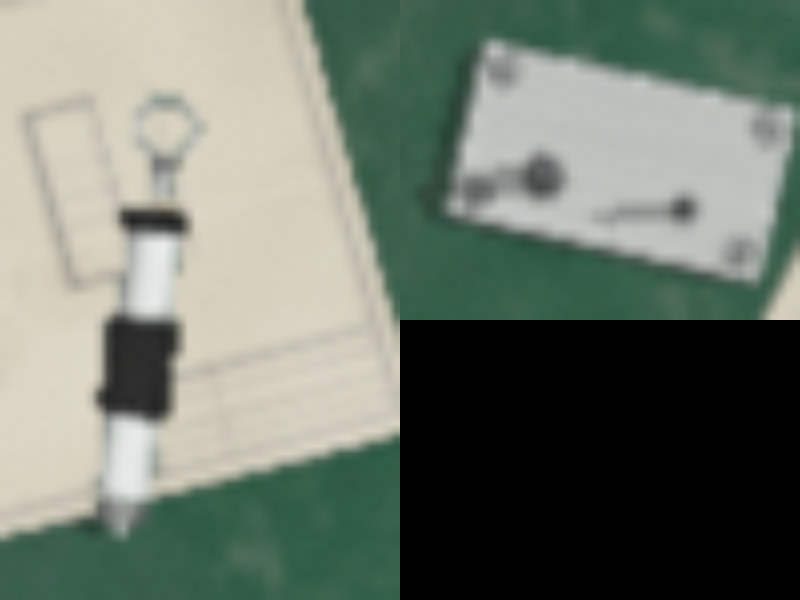

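The left half shows the gauge with its eye at (168,126), collar at (154,220), sleeve at (140,368) and tail at (122,520). The right half shows the plate corners at (485,38), (793,103), (445,212) and (760,283), the thick pin at (544,176) and the thin pin at (684,209).

```bash
python3 - <<'E'
from h import *
from scipy.optimize import least_squares
T=read_camera("top")
g=lambda u,v:(235+(u+.5)/8-.5,165+(v+.5)/7.5-.5)
P=lambda u,v:(306+(u-400+.5)/8-.5,168+(v+.5)/8-.5)
for n,a,h in(("sleeve",g(140,368),18),("eye",g(168,126),13),("tail",g(122,520),12),("collar",g(154,220),16)): print(n,atz(T,a,h).round(1))
q=np.array([P(485,38),P(793,103),P(445,212),P(760,283)]);w=np.array([atz(T,a,12)[:2] for a in q])
L=np.array([[32,58],[32,-58],[-32,58],[-32,-58]])
def tr(p,X): c,s=np.cos(p[2]),np.sin(p[2]);return X@np.array([[c,s],[-s,c]])+p[:2]
r=least_squares(lambda p:(tr(p,L)-w).ravel(),[610,0,-.2]);print(r.x.round(3),r.fun.round(1))
print("pins from plate",tr(r.x,np.array([[-12,26],[-12,-26]])).round(1))
print("pins direct",atz(T,P(544,176),35).round(1),atz(T,P(684,209),35).round(1))
s=state();print(s["tcp_rot"],s["joints"],s["opening"])
E
```

```text
sleeve [534.9 235.1  18. ]
eye [628.6 226.2  13. ]
tail [476.6 242.6  12. ]
collar [592.  230.6  16. ]
[ 6.09293e+02  1.09300e+00 -2.20000e-01] [-0.5  0.7 -1.3 -0.9  0.3 -0.2  1.5  0.5]
pins from plate [[603.3  29.1]
 [591.9 -21.7]]
pins direct [601.4  28.2  35. ] [589.3 -21.4  35. ]
[ 3.14157116e+00 -2.17188851e-05  3.94779385e-01] [-1.28158793e+00  4.90921567e-01  1.55893565e+00  2.68895879e-05
  1.09171636e+00 -1.05583379e-01] 1.0029441764608384
```

Emit:
jog_arm(
  targets=[
    {"turn": [0, 0, -6], "slide": [30, 47, 0], "claw": 60},
    {"turn": [0, 0, -6], "slide": [30, 47, 0], "claw": 60},
    {"turn": [0, 0, -6], "slide": [30, 47, 0], "claw": 60},
    {"turn": [0, 0, -6], "slide": [30, 47, 0], "claw": 60},
    {"turn": [0, 0, -4.7], "slide": [30, 47, 0], "claw": 60},
  ],
)

```text
t: 1.88
eef_pos: [391.2, -340.5, 214.9]
tcp_rot: [3.141, -0.0, -0.109]
ft_force: [0.4, -0.5, -0.2]
opening: 0.607
grip_force: 0.0
```

Emit:
jog_arm(
  targets=[
    {"slide": [30, 47, 0], "claw": 60},
    {"slide": [30, 47, 0], "claw": 60},
    {"slide": [30, 47, 0], "claw": 60},
    {"slide": [7, 55, 0], "claw": 60},
    {"slide": [7, 55, 0], "claw": 60},
  ],
)

```text
validation failed for argument at $.ta...
```

Emit:
jog_arm(
  targets=[
    {"slide": [7, 55, 0], "claw": 60},
    {"slide": [7, 55, 0], "claw": 60},
    {"slide": [7, 55, 0], "claw": 60},
    {"slide": [7, 55, -20], "claw": 60},
    {"slide": [7, 55, -30], "claw": 60},
  ],
)

```text
validation failed for argument at $.ta...
```

Emit:
jog_arm(
  targets=[
    {"turn": [0, 0, 0], "slide": [30, 47, 0], "claw": 60},
    {"turn": [0, 0, 0], "slide": [30, 47, 0], "claw": 60},
    {"turn": [0, 0, 0], "slide": [30, 47, 0], "claw": 60},
    {"turn": [0, 0, 0], "slide": [7, 55, 0], "claw": 60},
    {"turn": [0, 0, 0], "slide": [7, 55, 0], "claw": 60},
  ],
)

```text
t: 2.5
eef_pos: [494.6, -89.2, 214.7]
tcp_rot: [3.141, -0.0, -0.106]
ft_force: [0.5, 0.1, 0.2]
opening: 0.601
grip_force: 0.0
```

Emit:
jog_arm(
  targets=[
    {"turn": [0, 0, 0], "slide": [7, 55, 0], "claw": 60},
    {"turn": [0, 0, 0], "slide": [7, 55, 0], "claw": 60},
    {"turn": [0, 0, 0], "slide": [7, 55, 0], "claw": 60},
    {"turn": [0, 0, 0], "slide": [7, 55, -20], "claw": 60},
    {"turn": [0, 0, 0], "slide": [7, 55, -30], "claw": 60},
  ],
)

```text
t: 3.12
eef_pos: [529.9, 185.6, 165.2]
tcp_rot: [-3.141, -0.002, -0.106]
ft_force: [1.4, -0.3, -0.2]
opening: 0.6
grip_force: 0.0
```

Emit:
jog_arm(
  targets=[
    {"turn": [0, 0, 0], "slide": [5.5, 50, 0], "claw": 60},
    {"turn": [0, 0, 0], "slide": [0, 0, -50], "claw": 60},
    {"turn": [0, 0, 0], "slide": [0, 0, -50], "claw": 60},
    {"turn": [0, 0, 0], "slide": [0, 0, -30], "claw": 60},
    {"turn": [0, 0, 0], "slide": [0, 0, 0], "claw": 60},
  ],
)

```text
t: 3.75
eef_pos: [533.9, 233.3, 33.2]
tcp_rot: [3.14, 0.004, -0.106]
ft_force: [-0.1, -0.1, 0.5]
opening: 0.602
grip_force: 0.0
```

```bash
python3 - <<'E'
from h import *
T=read_camera("top");S=read_camera("side");e=state()["eef_pos"];print(e,proj(T,e),proj(S,e))
a=cv2.resize(T["frame"][160:250,220:300],(400,450),interpolation=cv2.INTER_CUBIC)
b=cv2.resize(S["frame"][200:290,280:360],(400,450),interpolation=cv2.INTER_CUBIC)
cv2.imwrite("pics/g3.png",np.hstack([a,b]))
E
```

```text
[535.33698282 233.73047811  35.78829394] [251.30484377 213.32304629] [327.6702084  241.18422516]
```

View pics/g3.png

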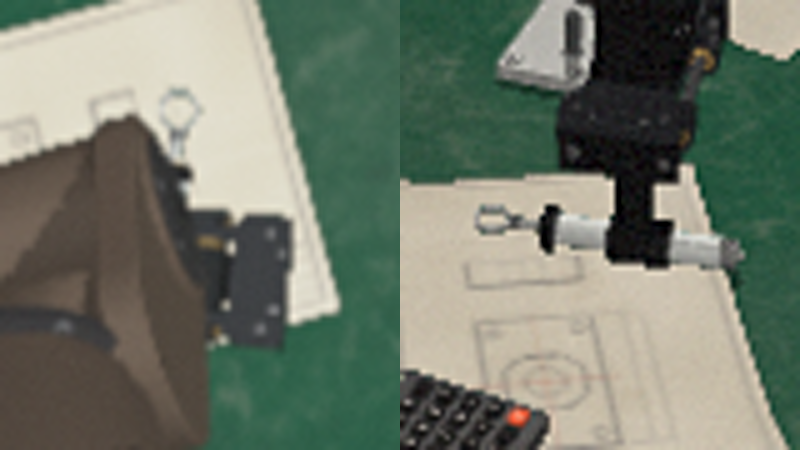

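The fingers are above the sleeve in both views: side crop finger at (632,210), sleeve at (640,242). I'm going down to grip.

Emit:
jog_arm(
  targets=[
    {"turn": [0, 0, 0], "slide": [0, 2, -16], "claw": 60},
    {"turn": [0, 0, 0], "slide": [0, 0, -15], "claw": 60},
    {"turn": [0, 0, 0], "slide": [0, 0, 0], "claw": 60},
    {"turn": [0, 0, 0], "slide": [0, 0, 0], "claw": 15},
    {"turn": [0, 0, 0], "slide": [0, 0, 0], "claw": 0},
  ],
)

```text
t: 4.47
eef_pos: [535.1, 235.6, 4.3]
tcp_rot: [-3.141, -0.0, -0.106]
ft_force: [0.6, -0.3, 0.2]
opening: 0.446
grip_force: 0.0
```

Emit:
jog_arm(
  targets=[
    {"turn": [0, 0, 0], "slide": [0, 0, 0], "claw": 0},
    {"turn": [0, 0, 0], "slide": [0, 0, 0], "claw": 0},
    {"turn": [0, 0, 0], "slide": [0, 0, 0], "claw": 0},
  ],
)

```text
t: 4.85
eef_pos: [535.0, 235.7, 4.1]
tcp_rot: [-3.142, -0.0, -0.106]
ft_force: [-0.4, -0.1, 3.2]
opening: 0.249
grip_force: 30.0
```

Emit:
jog_arm(
  targets=[
    {"turn": [0, 0, 0], "slide": [0, 0, 35], "claw": 0},
    {"turn": [0, 0, 0], "slide": [0, 0, 41], "claw": 0},
    {"turn": [0, 0, -3.5], "slide": [-8, -45, 0], "claw": 0},
    {"turn": [0, 0, -3], "slide": [-8, -50, 0], "claw": 0},
    {"turn": [0, 0, 0], "slide": [-8, -50, 0], "claw": 0},
  ],
)

```text
t: 5.48
eef_pos: [510.3, 89.3, 80.0]
tcp_rot: [3.141, -0.0, -0.22]
ft_force: [0.3, -0.4, -1.6]
opening: 0.249
grip_force: 30.0
```

Emit:
jog_arm(
  targets=[
    {"turn": [0, 0, 0], "slide": [-1, -42, 0], "claw": 0},
    {"turn": [0, 0, 0], "slide": [0, 0, -10], "claw": 0},
    {"turn": [0, 0, 0], "slide": [0, 0, -10], "claw": 0},
    {"turn": [0, 0, 0], "slide": [0, 0, 0], "claw": 0},
    {"turn": [0, 0, 0], "slide": [0, 0, 0], "claw": 0},
  ],
)

```text
t: 6.1
eef_pos: [509.8, 49.4, 59.8]
tcp_rot: [3.141, 0.0, -0.218]
ft_force: [0.2, 0.4, -2.2]
opening: 0.253
grip_force: 30.0
```

```bash
python3 - <<'E'
from h import *
T=read_camera("top");S=read_camera("side");s=state();e=s["eef_pos"];print(e,s["tcp_rot"],s["opening"],s["t"])
for n,c in(("top",T),("side",S)):
  for q in("gauge_large_eye","pin_thick"):
    print(n,q,[(np.round(r["xy"],1),round(r["conf"],2)) for r in look_for(q,n)[:2]])
P=np.array([602.3,28.6,46]);print(proj(T,P),proj(S,P))
a=cv2.resize(T["frame"][165:215,300:350],(400,400),interpolation=cv2.INTER_CUBIC)
b=cv2.resize(S["frame"][180:230,290:340],(400,400),interpolation=cv2.INTER_CUBIC)
cv2.imwrite("pics/g4.png",np.hstack([a,b]))
E
```

```text
[509.93960925  49.18391364  60.050279  ] [ 3.14155242e+00 -2.29079218e-04 -2.18560055e-01] 0.24750352834448675 6.2
top gauge_large_eye [(array([321.3, 193.5]), 0.5)]
top pin_thick []
side gauge_large_eye []
side pin_thick []
[323.3211047  188.93225235] [314.01229785 201.99447051]
```

View pics/g4.png

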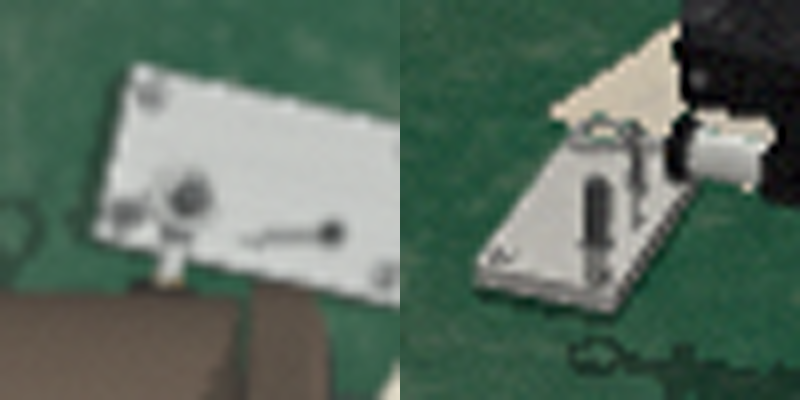

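The top crop shows the ring around the dark pin at about (185,195), slightly left of it. The side crop shows the ring at (602,130) directly above the pin top at (597,178). I'm zooming in further to measure the offset.

```bash
python3 - <<'E'
from h import *
T=read_camera("top");S=read_camera("side")
def z(c,x,y,n):
    f=c["frame"][y:y+n,x:x+n].astype(float); f=(f-f.min())/(f.max()-f.min())*255
    return cv2.resize(f.astype(np.uint8),(400,400),interpolation=cv2.INTER_LANCZOS4)
cv2.imwrite("pics/g5.png",np.hstack([z(T,313,178,20),z(S,303,190,25)]))
for z_ in(35,46,68):
  X=[602.3,28.6,z_];print(z_,proj(T,X).round(2),proj(S,X).round(2))
print(proj(T,[603.3,28.6,46])-proj(T,[602.3,28.6,46]),proj(T,[602.3,29.6,46])-proj(T,[602.3,28.6,46]))
E
```

```text
35 [323.44 189.25] [313.97 204.75]
46 [323.32 188.93] [314.01 201.99]
68 [323.08 188.28] [314.1  196.43]
[-0.00216038 -0.35360737] [-0.35462221  0.00279584]
```

View pics/g5.png

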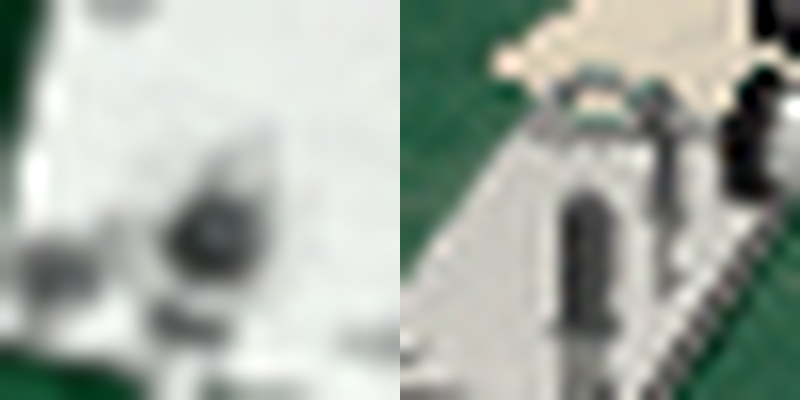

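The pin is where I predicted, and the ring sits about 2 mm short along +x (side: ring column 315.0 against 314.1 expected). I'll shift 2 mm and lower it, watching the force.

Emit:
jog_arm(
  targets=[
    {"turn": [0, 0, 0], "slide": [2, -0.4, -12], "claw": 0},
    {"turn": [0, 0, 0], "slide": [0, 0, -6], "claw": 0},
    {"turn": [0, 0, 0], "slide": [0, 0, -6], "claw": 0},
    {"turn": [0, 0, 0], "slide": [0, 0, -2], "claw": 0},
    {"turn": [0, 0, 0], "slide": [0, 0, 0], "claw": 0},
  ],
)

```text
t: 7.12
eef_pos: [511.8, 48.2, 33.8]
tcp_rot: [3.141, 0.0, -0.22]
ft_force: [-0.7, -0.4, -1.8]
opening: 0.253
grip_force: 30.0
```

Emit:
jog_arm(
  targets=[
    {"turn": [0, 0, 0], "slide": [0, 0, -6], "claw": 0},
    {"turn": [0, 0, 0], "slide": [0, 0, -6], "claw": 0},
    {"turn": [0, 0, 0], "slide": [0, 0, -1], "claw": 0},
    {"turn": [0, 0, 0], "slide": [0, 0, 0], "claw": 0},
    {"turn": [0, 0, 0], "slide": [0, 0, 0], "claw": 0},
  ],
)

```text
t: 7.75
eef_pos: [511.9, 48.2, 21.0]
tcp_rot: [3.142, -0.0, -0.22]
ft_force: [-0.3, -0.7, -1.1]
opening: 0.252
grip_force: 30.0
```

```bash
python3 - <<'E'
from h import *
T=read_camera("top");S=read_camera("side");s=state();print(s["eef_pos"],s["ft_force"],s["t"])
def z(c,x,y,n):
    f=c["frame"][y:y+n,x:x+n].astype(float); f=(f-f.min())/(f.max()-f.min())*255
    return cv2.resize(f.astype(np.uint8),(400,400),interpolation=cv2.INTER_LANCZOS4)
cv2.imwrite("pics/g6.png",np.hstack([z(T,313,178,20),z(S,303,190,25)]))
E
```

```text
[511.93671417  48.20010038  21.07177041] [-0.06326764 -0.39942846 -2.43890481] 7.85
```

View pics/g6.png

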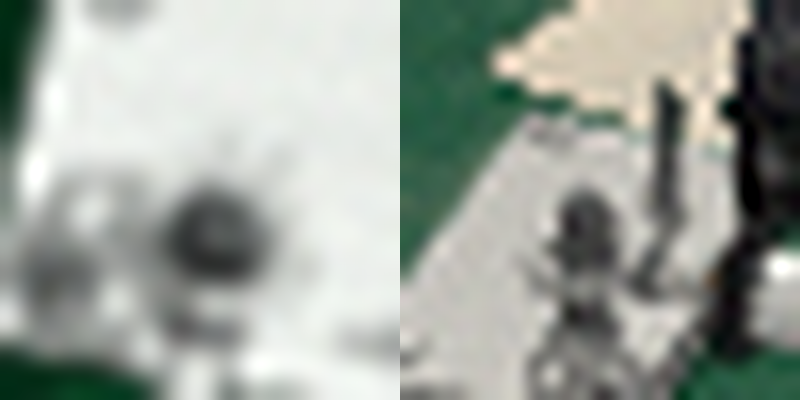

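The ring is round the pin in both views: side ring at (585,285) with the pin top at (585,200) standing above it. Now I'll pull along the plate's -x direction, reading the force.

Emit:
jog_arm(
  targets=[
    {"turn": [0, 0, 0], "slide": [-4.9, 1.1, 0], "claw": 0},
    {"turn": [0, 0, 0], "slide": [-4.9, 1.1, 0], "claw": 0},
    {"turn": [0, 0, 0], "slide": [-4.9, 1.1, 0], "claw": 0},
    {"turn": [0, 0, 0], "slide": [0, 0, 0], "claw": 0},
    {"turn": [0, 0, 0], "slide": [0, 0, 0], "claw": 0},
  ],
)

```text
t: 8.48
eef_pos: [497.6, 51.5, 21.1]
tcp_rot: [-3.142, -0.001, -0.22]
ft_force: [5.0, -2.5, -2.5]
opening: 0.251
grip_force: 30.0
```

```bash
python3 - <<'E'
from h import *
f=[]
for i in range(6): read_camera("top"); f.append(state()["ft_force"])
print(np.round(f,1).tolist(),state()["eef_pos"])
E
```

```text
[[5.4, -2.6, -1.7], [5.6, -0.9, -1.5], [5.3, -1.9, -2.0], [3.7, -1.2, -1.3], [4.4, -1.9, -2.2], [4.7, -0.5, -1.6]] [497.59597789  51.44567917  20.9884382 ]
```

Emit:
jog_arm(
  targets=[
    {"turn": [0, 0, 0], "slide": [-4.9, 1.1, 0], "claw": 0},
    {"turn": [0, 0, 0], "slide": [-4.9, 1.1, 0], "claw": 0},
    {"turn": [0, 0, 0], "slide": [-4.9, 1.1, 0], "claw": 0},
    {"turn": [0, 0, 0], "slide": [-3.9, 0.9, 0], "claw": 0},
    {"turn": [0, 0, 0], "slide": [0, 0, 0], "claw": 0},
  ],
)

```text
t: 9.4
eef_pos: [479.9, 55.6, 21.2]
tcp_rot: [-3.141, -0.003, -0.22]
ft_force: [8.4, -2.8, -2.5]
opening: 0.252
grip_force: 30.0
```

```bash
python3 - <<'E'
from h import *
f=[];T=[];S=[]
for i in range(8): S.append(read_camera("side")); f.append(state()["ft_force"]);T.append(read_camera("top")["frame"].astype(float))
f=np.array(f);u=np.array([.976,-.218,0]);print((f@u).round(1),(f@u).mean(),f.mean(0),state()["eef_pos"],state()["tcp_rot"])
s=np.mean([c["frame"].astype(float) for c in S],0);t=np.mean(T,0)
a=cv2.resize(t[175:215,300:340].astype(np.uint8),(400,400),interpolation=cv2.INTER_CUBIC)
b=cv2.resize(s[190:220,300:330].astype(np.uint8),(400,400),interpolation=cv2.INTER_CUBIC)
cv2.imwrite("pics/g7.png",np.hstack([a,b]))
E
```

```text
[9.3 9.3 9.6 9.  9.3 9.6 8.8 8.9] 9.216721584536325 [ 8.86732945 -2.57893597 -3.07828199] [480.14818105  55.50327622  21.1518467 ] [-3.14110880e+00 -3.14080427e-03 -2.19810593e-01]
```

View pics/g7.png

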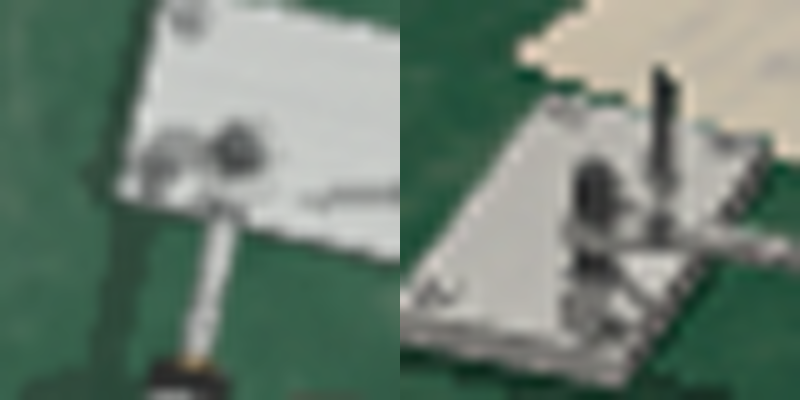

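The eye is still on the pin (top crop (235,150)), and the collar is at (190,372) with the rod drawn. No dark band is clearly visible yet. The force of about 9.3 N implies a draw of about 27–28 mm, so I'll pull 2 mm more.

Emit:
jog_arm(
  targets=[
    {"turn": [0, 0, 0], "slide": [-2, 0.4, 0], "claw": 0},
    {"turn": [0, 0, 0], "slide": [0, 0, 0], "claw": 0},
    {"turn": [0, 0, 0], "slide": [0, 0, 0], "claw": 0},
  ],
)

```text
t: 10.58
eef_pos: [478.3, 55.9, 21.2]
tcp_rot: [-3.141, -0.003, -0.22]
ft_force: [8.6, -2.7, -2.6]
opening: 0.248
grip_force: 30.0
```

```bash
python3 - <<'E'
from h import *
f=[];T=[];S=[]
for i in range(8): S.append(read_camera("side")["frame"].astype(float)); f.append(state()["ft_force"]);c=read_camera("top");T.append(c["frame"].astype(float))
f=np.array(f);u=np.array([.976,-.218,0]);s=state();print((f@u).mean(),f.mean(0),s["eef_pos"],s["tcp_rot"],s["grip_force"],s["t"])
a=cv2.resize(np.mean(T,0)[186:216,308:338].astype(np.uint8),(400,400),interpolation=cv2.INTER_CUBIC)
b=cv2.resize(np.mean(S,0)[192:222,312:342].astype(np.uint8),(400,400),interpolation=cv2.INTER_CUBIC)
cv2.imwrite("pics/g8.png",np.hstack([a,b]))
# predicted mouth/collar pixel for gauge origin = TCP+(0..)
pin=np.array([602.3,28.6]);d=-u[:2]
for L in(31+25+3,31+30+3,31+35+3): X=[*(pin+d*L),29]; p=proj(c,X);print(L,((p-[308,186]+.5)*400/30).round())
E
```

```text
10.166165903261938 [ 9.80599716 -2.73170954 -3.21328881] [478.26273786  55.88128668  21.17694601] [-3.14105985 -0.00340928 -0.21983044] 29.99243974685669 11.375
59 [155. 321.]
64 [150. 344.]
69 [145. 367.]
```

View pics/g8.png

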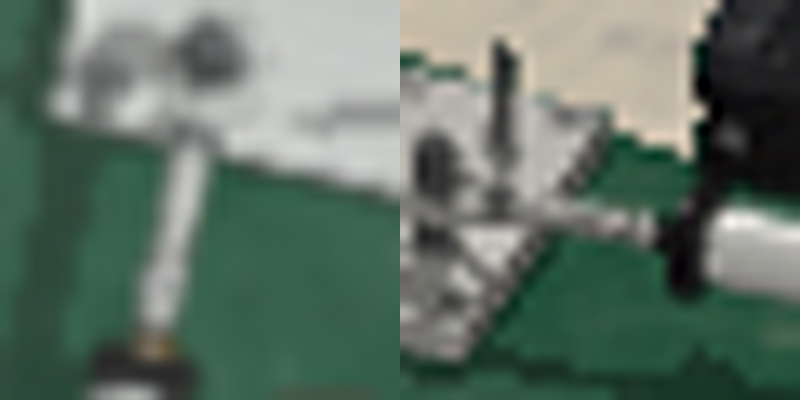

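The side crop shows the dark band emerging at the mouth (668,238), next to the collar (690,250). The mouth in the top view, at row 345, matches the 30 mm prediction of 344. The force is 10.2 N, so the rod is drawn about 30 mm, and I'm handing in.

```bash
python3 -c "
from cell import *
print(job_done())"
```

```text
the job is handed in; nothing more can be done
None
```

I handed the job in with the large gauge's eye over the thick pin, still holding a pull of about 10.2 N. By the force and the pictures the rod is drawn about 30 mm, so the wide black band stands about half out of the tube mouth; the judge's verdict was not shown.

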